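# Stagger washed produce trays to air-dry

### The job

Two washed produce trays are draining on the sloping wire stand: stack them, in either order, on the white tray so that air gets into each while they dry. Step the first to the left until the groove under it drops over the white tray's left end lip, then step the second back to the right so that its groove drops over the first one's right end lip, level and squarely above the white tray. Set them down without letting them fall, leave the white tray about where it is, and do not disturb the other things.

Things in the scene. Friction and masses are not known exactly. Their poses are not given: they have to be found in the camera images.
- tray_base: Warm white slotted plastic tray, loose, level. Origin: centre of underside; +x along its length to the robot's left, z up. Top lip 6 mm wide, mouth 132 x 52 mm. Underside: four round cross ribs, 6 mm deep, 48 mm long, at x = +-22, +-44 mm; the groove between a pair (x = +-33) takes an end lip of the tray below, 2 mm play. So seated, a tray lies 36 mm along and 38 mm above the one below.
- tray_green: Sage green plastic tray, same mould as tray_base (144 x 64 x 44 mm, 110 to 230 g, loose). Origin: centre of the underside; x along its length, z out of its open top. Long sides plain and straight, 64 mm apart outside, from 6 to 44 mm above the underside: grip across them at mid-length (20 N holds). Starts in either bay of drain_stand, lying in its slope of 32 degrees (0.56 rad), +x end uphill.
- tray_blue: Dusty blue plastic tray, same mould as tray_base (144 x 64 x 44 mm, 110 to 230 g, loose). Origin: centre of the underside; x along its length, z out of its open top. Long sides plain and straight, 64 mm apart outside, from 6 to 44 mm above the underside: grip across them at mid-length (20 N holds). Starts in either bay of drain_stand, lying in its slope of 32 degrees (0.56 rad), +x end uphill.
- drain_stand: Fixed steel-wire draining stand, 150 x 190 x 115 mm; origin under its centre, x uphill, away from the robot. Two bays at y = +-53 mm sloping 32 degrees; the trays lie loose on bent wires, low ends against upturned wire ends 18 mm high. 42 mm free between the trays, nothing beside or above them.
- mug: Bystander: cream mug, 92 x 127 x 95 mm, behind; origin under its centre.
- onion: Bystander: brown onion, 75 mm, behind the white tray; origin at its underside.
- apple: Bystander: red apple, 75 mm, left of the white tray; origin at its underside.
- spice_jar: Bystander: glass spice jar with a red cap, 45 mm across, 106 mm high, in front of the stand; origin under its centre.
- teaspoon: Bystander: steel teaspoon, 130 mm, lying on the worktop in front of the stand; origin at its middle.

How it is judged:
On the way:
1. one drained tray is seated on the white tray, stepped to the left with its groove over the left end lip (((x of tray_green in the frame of tray_base between 0.0305 and 0.0415 m and y of tray_green in the frame of tray_base between -0.0045 and 0.0045 m and z of tray_green in the frame of tray_base between 0.0355 and 0.0405 m and angle between the x axis of tray_green and the x axis of tray_base, either way round below 0.09 rad and angle between tray_green's own z axis and vertical below 0.04 rad) or (x of tray_blue in the frame of tray_base between 0.0305 and 0.0415 m and y of tray_blue in the frame of tray_base between -0.0045 and 0.0045 m and z of tray_blue in the frame of tray_base between 0.0355 and 0.0405 m and angle between the x axis of tray_blue and the x axis of tray_base, either way round below 0.09 rad and angle between tray_blue's own z axis and vertical below 0.04 rad))), for 0.3 s.
At the end, for the whole second after the job is handed in: From the white tray: one tray 36 mm left (+-5.5), 38 mm up; the other squarely above (+-8.8 mm along), 76 mm up; heights +-2.5 mm, sideways 4.5 and 7.2 mm, parallel to 0.09 rad, level to 0.04. White tray level and moved under 30 mm; all at rest (((x of tray_green in the frame of tray_base between 0.0305 and 0.0415 m and y of tray_green in the frame of tray_base between -0.0045 and 0.0045 m and z of tray_green in the frame of tray_base between 0.0355 and 0.0405 m and angle between the x axis of each of tray_green, tray_blue and the x axis of tray_base, either way round below 0.09 rad and angle between each of tray_green, tray_blue's own z axis and vertical below 0.04 rad and x of tray_blue in the frame of tray_base between -0.0088 and 0.0088 m and y of tray_blue in the frame of tray_base between -0.0072 and 0.0072 m and z of tray_blue in the frame of tray_base between 0.0735 and 0.0785 m) or (x of tray_blue in the frame of tray_base between 0.0305 and 0.0415 m and y of tray_blue in the frame of tray_base between -0.0045 and 0.0045 m and z of tray_blue in the frame of tray_base between 0.0355 and 0.0405 m and angle between the x axis of each of tray_blue, tray_green and the x axis of tray_base, either way round below 0.09 rad and angle between each of tray_blue, tray_green's own z axis and vertical below 0.04 rad and x of tray_green in the frame of tray_base between -0.0088 and 0.0088 m and y of tray_green in the frame of tray_base between -0.0072 and 0.0072 m and z of tray_green in the frame of tray_base between 0.0735 and 0.0785 m)) and distance of tray_base from where it was at the start of the episode below 0.03 m and angle between tray_base's own z axis and vertical below 0.03 rad and linear speed of each of tray_base, tray_green, tray_blue below 0.02 m/s); the robot touches nothing.
It fails at once if a tray is let fall (faster than 0.45 m/s with no finger on it) ((linear speed of tray_green above 0.45 m/s and contact force between the fingers and tray_green below 0.01 N) or (linear speed of tray_blue above 0.45 m/s and contact force between the fingers and tray_blue below 0.01 N)).
It fails at once if a bystander is pushed more than 25 mm or the mug or spice jar is tipped (distance of any of mug, onion, apple, spice_jar, teaspoon from where it was at the start of the episode above 0.025 m or angle between any of mug, spice_jar's own z axis and vertical above 0.35 rad).
It also fails if it takes over 54 s, if anything falls off the work surface, if the arm or the gripper's body presses on something with over 40 N, if the wrist force passes 120 N, or if a joint passes its speed limit or range.

### The arm

A 6-joint arm with a two-finger parallel gripper is mounted at the origin on a cart in front of the work surface, level with it; the furniture and walls round the work are solid. World frame = base frame: x ahead of the robot, y to its left, z up, the work surface at z = 0. Lengths are in m, angles in rad, forces in N, time in s.
With the tool pointing down it reaches from about 0.35 to 0.775 m from the base axis. Payload 5.5 kg.
Tool frame: the origin (TCP) lies between the finger pads; the fingertips stand 19 mm ahead of it and the grasp point (between the pads) is the TCP; z points along the fingers, y is the line along which they close (so a half turn about z gives the same grasp; the last joint's range is limited). The gripper opens to 85 mm and grips with 20 to 120 N. Pads are 22 mm wide; open, the fingers measure 114 mm over their backs; the gripper's body (76 mm by 85 mm) begins 54 mm behind the grasp point. The pads swing forward as they close: fully open they stand 13 mm farther back than shut.
Start: joints at [0.967, 0.313, 0.046, 1.304, 0, 1.431], TCP at [0.257, 0.514, 0.25] pointing down, gripper open.
Joint ranges: [-2.76, 2.76], [-0.86, 1.69], [-1.03, 1.26], [-2.2, 2.34], [-1.47, 1.5], [-3.14, 3.14]. Speed limits (rad/s): [2.57, 2.57, 3.14, 3.14, 3.14, 3.14].

### API

Orientations are given as a unit quaternion [w, x, y, z].
In Python, from workcell import env gives the robot as it stands.
- The arm moves only by the tool carry_out, never from a script. Its argument "increments" is a list that holds one entry, the list of rows, each a list of 6 numbers: the shift along the tool's x, y, z each as a share of 50 cm, from -1 to 1, then the turn, a rotation vector about the tool's x, y, z each as a share of 2 pi rad, from -1 to 1. In form: [[[x, y, z, ax, ay, az], ...]]. A call has 1 to 5 rows; each row is the pose to reach, as a shift and turn from the pose commanded when the call began, along the tool's axes at that moment, turning the shorter way round; what a row does not reach only later rows make up. A row lasts 1/8 s, in which the tool goes at most 62.5 mm and 10.7 degrees, less where a joint would pass 70% of its speed; a pose out of reach is approached as far as the arm can. A call with a number of a shift or a turn outside -1 to 1 is refused whole. A call with a gripper value outside its range is refused whole. "jaw" is the closure, from 0 (fully open) to 1 (shut), set as the call begins (left out, the last holds). The fingers move at their own pace and stop on an object; "squeeze" is the grip in N (left out, the last holds). Time passes only in rows, so rows that repeat a pose let the fingers close. It gives the time, the measured TCP pose, the force, the opening and the grip force at its end, in the units of the state.
- env.get_state(): the state, without advancing time (a new reading comes with each control period).
- env.read_camera(name): name is "scene" or "side" or "wrist"; returns a dict with "frame" (384x512x3 uint8, blue, green, red), "z_map" (384x512 float32, m along the optical axis (not along the pixel's ray), 0 where there is no reading), "intrinsics" (3x3 intrinsics, pixels), "R" (3x3) and "t" (3): a world point X has camera coordinates R X + t; the wrist camera has in their place "T_tool_cam" (4x4, takes a point from camera to tool coordinates, whose origin is the TCP and whose axes are the flange's). Camera axes: x right, y down, z forward; pixel columns grow to the right and rows downward; lengths in m; the calibration is good to about 2 mm. A picture is of the moment at which its call begins: read the wrist's pose just before it.
- env.hand_in(): hands the job in; it is judged then, once.
Trained networks look in the newest picture that a camera, given by its name, has taken for a name from the list of things; names that differ only in an ending like _2 or _b are one class to them, and where a whole thing is asked for, a point or a joint stands for the part that bears it (a point fixed in the world has none). Each returns a list of dicts, best first, with "score" (0 to 1); they miss things now and then, are a little off and sometimes report something else, mostly with a low value. They report only what shows in the picture. A call takes as long as a camera call.
- env.find_in(camera, name): "position" ([x, y, z] in m, in world coordinates, good to about 4 mm: the middle of the surface that is visible of it).
The state is a dict: "clock": time; "joint_pos": joint angles; "qvel": joint speeds; "tau": joint torques, N m; "tcp_pos": TCP position; "orientation": TCP orientation; "wrist_force": force on the tool from outside, world axes, zero at the start; "ft_torque": the same for the moment, N m; "finger_gap": finger opening in m; "grip_force": force on a finger pad.
Only numpy, scipy, OpenCV 4.12 (cv2) and the standard library are available. Lean on these libraries where they do the work, as an engineer would, in place of code of your own. Each camera call takes 0.05 s, during which the arm holds its last target. There are 200 camera calls.

## Working session

There is one attempt and no reset: what is moved stays moved. The work goes in short steps, Python scripts to look and compute and a tool call to move; the robot and the scene stay as the last step left them, time stands still between calls to the robot, and variables do not carry over. Pictures are saved under pics/ and viewed, at most 10 in all, crops included, and the job is handed in when it is done.

Besides the shell and the picture viewer there is one more tool, called after ">>>" as name([rows], argument=value, ...), one row to a line, values as JSON. carry_out: Moves the arm, as the interface text tells. Its arguments: {"type":"object","properties":{"increments":{"type":"array","items":{"type":"array","items":{"type":"array","items":{"type":"number","minimum":-1,"maximum":1}}}},"jaw":{"type":"number"},"squeeze":{"type":"number"}},"required":["increments"]}

```bash
mkdir -p pics; ls; cat > h.py <<'E'
import numpy as np, cv2
from workcell import env
from scipy.spatial.transform import Rotation as Ro
def cloud(c,st=None):
    z=c["z_map"]; K=c["intrinsics"]; v,u=np.mgrid[:z.shape[0],:z.shape[1]]
    P=np.stack([(u-K[0,2])/K[0,0]*z,(v-K[1,2])/K[1,1]*z,z],-1)
    if "R" in c: return (P-c["t"])@c["R"]
    T=c["T_tool_cam"]; P=P@T[:3,:3].T+T[:3,3]
    return P@rot(st).as_matrix().T+st["tcp_pos"]
def rot(st):
    q=st["orientation"]; return Ro.from_quat([q[1],q[2],q[3],q[0]])
E
python3 - <<'E'
from h import *
s=env.get_state(); print(s)
for n in ["scene","side"]:
    c=env.read_camera(n); cv2.imwrite(f"pics/{n}0.png",c["frame"])
    print(n,"cam at",-c["R"].T@c["t"])
    for o in ["tray_base","tray_green","tray_blue","drain_stand","mug","onion","apple","spice_jar","teaspoon"]:
        print(o,[(np.round(d["position"],3),round(d["score"],2)) for d in env.find_in(n,o)[:2]])
E
```

```text
pics
{'clock': 0.0, 'joint_pos': array([9.67388817e-01, 3.13971485e-01, 4.49854182e-02, 1.30359235e+00,
       1.22383099e-06, 1.43119280e+00]), 'qvel': array([-4.98603793e-04,  6.26183390e-05, -1.77208773e-03,  1.79353826e-03,
        7.70018722e-04,  2.42485804e-03]), 'tau': array([-1.28072075e-03, -4.80628037e+01,  2.98532331e+01,  1.93224364e-02,
       -2.56565926e-05, -3.24877661e-06]), 'tcp_pos': array([0.25696853, 0.51385883, 0.24942792]), 'orientation': array([-3.24036640e-04,  2.29828925e-01,  9.73230636e-01, -8.30038748e-04]), 'wrist_force': array([-0.01521197,  0.40142647, -0.11293982]), 'ft_torque': array([-0.00432184, -0.04815675,  0.05945798]), 'grip_force': 0.0, 'finger_gap': 0.0852085491948317}
scene cam at [0.2082189  1.00732742 0.6992784 ]
tray_base [(array([0.44 , 0.394, 0.009]), 0.67), (array([0.549, 0.235, 0.091]), 0.63)]
tray_green [(array([0.566, 0.114, 0.094]), 0.94), (array([0.374, 0.562, 0.06 ]), 0.19)]
tray_blue [(array([0.55 , 0.238, 0.087]), 0.84)]
drain_stand [(array([0.588, 0.232, 0.004]), 0.83), (array([0.44 , 0.394, 0.01 ]), 0.53)]
mug [(array([0.728, 0.26 , 0.073]), 0.88)]
onion [(array([0.608, 0.377, 0.047]), 0.94)]
apple [(array([0.379, 0.562, 0.059]), 0.58), (array([0.61 , 0.375, 0.047]), 0.23)]
spice_jar [(array([0.398, 0.181, 0.066]), 0.89)]
teaspoon []
side cam at [ 0.2644942  -0.50807699  0.50578962]
tray_base [(array([0.447, 0.39 , 0.031]), 0.81)]
tray_green [(array([0.574, 0.12 , 0.09 ]), 0.73)]
tray_blue [(array([0.551, 0.213, 0.091]), 0.98)]
drain_stand [(array([0.583, 0.106, 0.01 ]), 0.93)]
mug [(array([0.757, 0.251, 0.072]), 0.96)]
onion []
apple [(array([0.384, 0.524, 0.048]), 0.69)]
spice_jar [(array([0.401, 0.145, 0.065]), 0.71)]
teaspoon [(array([0.412, 0.062, 0.006]), 0.78)]
```

View pics/scene0.png

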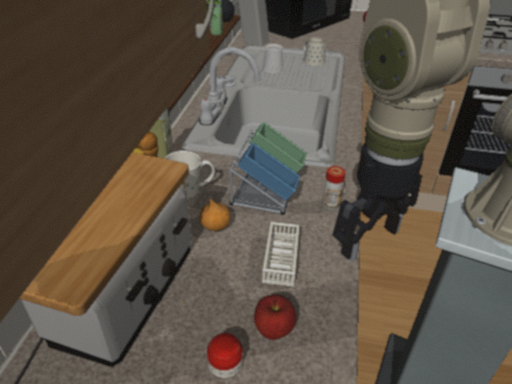

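View pics/side0.png

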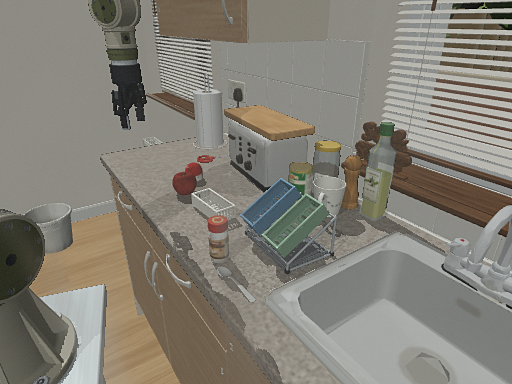

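```bash
cat >> h.py <<'E'
def seg(c,P,col):
    h=cv2.cvtColor(c["frame"],cv2.COLOR_BGR2HSV).astype(int); H,S,V=h[...,0],h[...,1],h[...,2]
    lo=np.array(dict(blue=[.43,.12,.02],green=[.43,.0,.02],white=[.33,.28,.008])[col]);hi=np.array(dict(blue=[.72,.33,.2],green=[.72,.3,.2],white=[.55,.50,.075])[col])
    m=dict(blue=(H>95)&(H<125)&(S>60),green=(H>50)&(H<92)&(S>45),white=(S<70)&(V>140))[col]
    m&=np.all((P>lo)&(P<hi),-1)&(c["z_map"]>0)
    n,l,st,_=cv2.connectedComponentsWithStats(m.astype(np.uint8))
    if n<2: return np.zeros((0,3)),m
    k=1+np.argmax(st[1:,4]); return P[l==k],l==k
def rim(Q,tilt,yaw0=0,tol=.005):
    """Q pts; tray normal tilted by tilt about -uphill dir; returns centre of rim, yaw, size, height"""
    yaw=yaw0
    for _ in range(4):
        R=Ro.from_euler("ZY",[yaw,-tilt]).as_matrix(); L=Q@R
        top=np.percentile(L[:,2],97); m=L[:,2]>top-tol; top=np.median(L[m,2][L[m,2]>top-.004])
        L2=L[m]
        (cx,cy),(w,h),a=cv2.minAreaRect((L2[:,:2]*1000).astype(np.float32))
        if w<h: w,h=h,w; a+=90
        a=(a+90)%180-90
        if tilt==0: return np.array([cx/1e3,cy/1e3,top]),(a+0)%180,(w,h),m.sum()
        yaw+=np.radians(a)/np.cos(tilt)*.7
    return R@[cx/1e3,cy/1e3,top],np.degrees(yaw),(w,h),m.sum()
E
python3 - <<'E'
from h import *
for n in ["scene","side"]:
    c=env.read_camera(n);P=cloud(c)
    for col in ["blue","green","white"]:
        Q,m=seg(c,P,col); print(n,col,len(Q),Q.min(0).round(3),Q.max(0).round(3))
        r=rim(Q,0 if col=="white" else .5585); print("   ",np.round(r[0],4),np.round(r[1],1),np.round(r[2],1),r[3])
s=env.get_state();c=env.read_camera("wrist"); print(c["T_tool_cam"].round(3),c["intrinsics"].round(0))
E
```

```text
scene blue 1703 [0.476 0.173 0.04 ] [0.619 0.264 0.144]
    [0.5414 0.2168 0.1052] 12.0 [143.5  67.9] 355
scene green 1223 [0.499 0.069 0.042] [0.635 0.197 0.145]
    [0.5599 0.1337 0.1058] 12.6 [140.7 104.2] 251
scene white 1075 [0.387 0.314 0.008] [0.491 0.47  0.047]
    [0.4401 0.3905 0.0427] 108.6 [146.5  63.2] 406
side blue 1544 [0.476 0.171 0.036] [0.623 0.261 0.143]
    [0.5407 0.2118 0.1048] 11.1 [143.4  66. ] 336
side green 1028 [0.509 0.069 0.039] [0.645 0.156 0.143]
    [0.5635 0.1082 0.1043] 13.7 [136.2  66.2] 137
side white 506 [0.387 0.31  0.008] [0.491 0.462 0.045]
    [0.439  0.3882 0.0422] 109.1 [146.3  65.4] 186
[[-0.001 -0.959 -0.283  0.073]
 [ 1.    -0.001 -0.001  0.001]
 [ 0.001 -0.283  0.959 -0.124]
 [ 0.     0.     0.     1.   ]] [[266.   0. 259.]
 [  0. 266. 188.]
 [  0.   0.   1.]]
```

```bash
cat >> h.py <<'E'
def plan(pos,Rm,st=None):
    st=st or env.get_state(); r=rot(st); p=r.inv().apply(np.array(pos)-st["tcp_pos"])
    w=(r.inv()*Ro.from_matrix(Rm)).as_rotvec()
    print("row",np.round(np.r_[p/.5,w/(2*np.pi)],4).tolist(),"rows>=",round(max(np.linalg.norm(p)/.0625,np.degrees(np.linalg.norm(w))/10.7),1),"tcp",np.round(pos,4))
def tool(yaw,tilt=0):  # tool for tray with heading yaw (deg)
    return Ro.from_euler("ZY",[np.radians(yaw),-tilt]).as_matrix()@np.diag([-1.,1,-1])
E
python3 - <<'E'
from h import *
R=tool(12.1,.5585); n=-R[:,2]
plan(np.array([.548,.18,.105])+.13*n,R)
E
```

```text
row [-0.7115, -0.4239, 0.0701, -0.03, -0.0854, -0.1046] rows>= 6.6 tcp [0.4806 0.1656 0.2152]
```

>>> carry_out([
  [[-0.7115,-0.4239,0.0701,-0.03,-0.0854,-0.1046],[-0.7115,-0.4239,0.0701,-0.03,-0.0854,-0.1046],[-0.7115,-0.4239,0.0701,-0.03,-0.0854,-0.1046],[-0.7115,-0.4239,0.0701,-0.03,-0.0854,-0.1046],[-0.7115,-0.4239,0.0701,-0.03,-0.0854,-0.1046]],
], jaw=0)

```text
clock: 1.78
tcp_pos: [0.4232, 0.2545, 0.2246]
orientation: [0.276, -0.104, 0.955, 0.029]
wrist_force: [1.2, -0.3, 0.8]
finger_gap: 0.0852
grip_force: 0.0
```

```bash
python3 - <<'E'
from h import *
R=tool(12.1,.5585); n=-R[:,2]
plan(np.array([.548,.18,.105])+.13*n,R)
E
```

```text
row [-0.0524, -0.1983, 0.0555, 0.0002, 0.0007, 0.0009] rows>= 1.7 tcp [0.4806 0.1656 0.2152]
```

>>> carry_out([
  [[-0.0524,-0.1983,0.0555,0,0.0007,0.0009],[-0.0524,-0.1983,0.0555,0,0.0007,0.0009],[-0.0524,-0.1983,0.0555,0,0.0007,0.0009],[-0.0524,-0.1983,0.0555,0,0.0007,0.0009]],
])

```text
clock: 2.28
tcp_pos: [0.4798, 0.1663, 0.2145]
orientation: [0.271, -0.098, 0.957, 0.03]
wrist_force: [-0.2, 0.2, -0.4]
finger_gap: 0.0854
grip_force: 0.0
```

```bash
python3 - <<'E'
from h import *
s=env.get_state();c=env.read_camera("wrist");P=cloud(c,s); cv2.imwrite("pics/w1.png",c["frame"])
print(s["tcp_pos"],s["joint_pos"].round(2))
for col in ["blue","green"]:
    Q,m=seg(c,P,col); r=rim(Q,.5585,np.radians(12)); print(col,len(Q),np.round(r[0],4),np.round(r[1],1),np.round(r[2],1),r[3])
    for t in [.53,.59]: print(np.round(rim(Q,t,np.radians(12))[0],4))
    R=tool(r[1],.5585); n=-R[:,2]
    plan(r[0]+.02*n,R); plan(r[0]-.02*n,R)
E
```

```text
[0.47979328 0.16633688 0.21446233] [ 0.16 -0.19 -0.75  0.46  0.03 -0.04]
blue 7634 [0.5409 0.2151 0.1065] 11.8 [143.5  63.4] 2362
[0.5409 0.2151 0.1064]
[0.5402 0.2149 0.107 ]
row [-0.005, 0.0682, 0.2175, 0.0006, -0.0008, 0.0] rows>= 1.8 tcp [0.5305 0.2129 0.1234]
row [-0.0054, 0.0679, 0.2975, 0.0006, -0.0008, 0.0] rows>= 2.4 tcp [0.5513 0.2172 0.0895]
green 56 [0.6139 0.1422 0.1391] -62.1 [3.9 1.5] 6
[0.6139 0.1422 0.1392]
[0.6139 0.1421 0.1391]
row [-0.1487, -0.0839, 0.2289, 0.1089, -0.001, 0.1744] rows>= 6.9 tcp [0.609  0.1515 0.1561]
row [-0.123, -0.1249, 0.2926, 0.1089, -0.001, 0.1744] rows>= 6.9 tcp [0.6189 0.1328 0.1222]
```

View pics/w1.png

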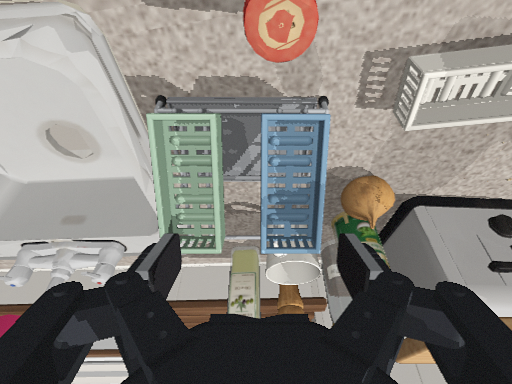

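>>> carry_out([
  [[-0.005,0.068,0.1,0.0006,-0.0008,0],[-0.005,0.068,0.19,0.0006,-0.0008,0],[-0.0054,0.068,0.25,0.0006,-0.0008,0],[-0.0054,0.068,0.297,0.0006,-0.0008,0],[-0.0054,0.068,0.297,0.0006,-0.0008,0]],
])

```text
clock: 2.95
tcp_pos: [0.5502, 0.2182, 0.0878]
orientation: [0.273, -0.1, 0.957, 0.028]
wrist_force: [-0.7, -0.4, -0.5]
finger_gap: 0.0853
grip_force: 0.0
```

>>> carry_out([
  [[0,0,0,0,0,0],[0,0,0,0,0,0],[0,0,0,0,0,0],[0,0,0,0,0,0],[0,0,0,0,0,0]],
], jaw=0.6, squeeze=25)

```text
clock: 3.58
tcp_pos: [0.5518, 0.2172, 0.0909]
orientation: [0.275, -0.098, 0.956, 0.029]
wrist_force: [-5.2, 1.7, 6.9]
finger_gap: 0.0637
grip_force: 28.6
```

>>> carry_out([
  [[0,0,-0.02,0,0,0],[0,0,-0.06,0,0,0],[0,0,-0.12,0,0,0],[0,0,-0.2,0,0,0],[0,0,-0.25,0,0,0]],
])

```text
clock: 4.2
tcp_pos: [0.4857, 0.2025, 0.1972]
orientation: [0.275, -0.098, 0.956, 0.028]
wrist_force: [0.6, 0.9, -1.6]
finger_gap: 0.0635
grip_force: 29.1
```

```bash
python3 - <<'E'
from h import *
s=env.get_state();c=env.read_camera("wrist");P=cloud(c,s);cv2.imwrite("pics/w2.png",c["frame"])
print(s["tcp_pos"],s["finger_gap"],s["wrist_force"])
# white tray from wrist
Q,m=seg(c,P,"white"); r=rim(Q,0); print("white wrist",len(Q),np.round(r[0],4),np.round(r[1],1),np.round(r[2],1),r[3])
# target above base: tool for heading 108.8, tray centre 36mm left, high
R=tool(108.8); u=np.array([np.cos(np.radians(108.8)),np.sin(np.radians(108.8)),0])
plan(np.array([.4395,.389,.18])+.036*u,R)
E
```

```text
[0.48571681 0.2024649  0.19721404] 0.06347920602023865 [ 0.56809857  0.93144554 -1.56766084]
white wrist 9512 [0.4435 0.3771 0.0436] 108.3 [120.1  64.8] 2199
row [0.0413, 0.455, 0.0204, -0.0756, 0.0667, -0.2618] rows>= 9.4 tcp [0.4279 0.4231 0.18  ]
```

>>> carry_out([
  [[0.0413,0.455,0.0204,-0.0756,0.0667,-0.2618],[0.0413,0.455,0.0204,-0.0756,0.0667,-0.2618],[0.0413,0.455,0.0204,-0.0756,0.0667,-0.2618],[0.0413,0.455,0.0204,-0.0756,0.0667,-0.2618],[0.0413,0.455,0.0204,-0.0756,0.0667,-0.2618]],
])

```text
clock: 4.88
tcp_pos: [0.4273, 0.4255, 0.1751]
orientation: [0.14, -0.531, 0.835, 0.016]
wrist_force: [0.5, -0.2, -3.7]
finger_gap: 0.0638
grip_force: 29.4
```

```bash
python3 - <<'E'
from h import *
R=tool(108.8); u=np.array([np.cos(np.radians(108.8)),np.sin(np.radians(108.8)),0])
plan(np.array([.4395,.389,.18])+.036*u,R); print(env.get_state()["joint_pos"].round(2))
E
```

```text
row [0.0014, -0.0044, -0.01, -0.0344, 0.0309, -0.1211] rows>= 4.4 tcp [0.4279 0.4231 0.18  ]
[ 0.65  0.19 -0.35  0.75  0.01 -0.49]
```

>>> carry_out([
  [[0.001,-0.004,-0.01,-0.0344,0.0309,-0.1211],[0.001,-0.004,-0.01,-0.0344,0.0309,-0.1211],[0.001,-0.004,-0.01,-0.0344,0.0309,-0.1211],[0.001,-0.004,-0.01,-0.0344,0.0309,-0.1211],[0.001,-0.004,-0.01,-0.0344,0.0309,-0.1211]],
])

```text
clock: 5.5
tcp_pos: [0.4299, 0.4211, 0.1801]
orientation: [-0.0, 0.811, -0.585, 0.0]
wrist_force: [-0.1, 0.3, -2.3]
finger_gap: 0.0637
grip_force: 29.3
```

```bash
cat >> h.py <<'E'
BOX=dict(lo=[.33,.24,.05],hi=[.55,.56,.35])
def held(c,P,col):
    h=cv2.cvtColor(c["frame"],cv2.COLOR_BGR2HSV).astype(int); H,S=h[...,0],h[...,1]
    m=((H>95)&(H<125)&(S>60)) if col=="blue" else ((H>45)&(H<95)&(S>30))
    m&=np.all((P>BOX["lo"])&(P<BOX["hi"]),-1)&(c["z_map"]>0); return P[m],m
E
python3 - <<'E'
from h import *
s=env.get_state(); print(s["tcp_pos"],s["orientation"].round(4),s["wrist_force"])
T=[]
for n in ["scene","side","wrist"]:
    s=env.get_state();c=env.read_camera(n);P=cloud(c,s); cv2.imwrite(f"pics/{n}3.png",c["frame"])
    Q,m=held(c,P,"blue"); L=(Q-s["tcp_pos"])@rot(s).as_matrix()
    print(n,len(Q),"tool-frame pct 0.5/99.5",np.percentile(L,[.5,2,98,99.5],axis=0).round(4).tolist())
    W,m=seg(c,P,"white")
    if len(W)>50: r=rim(W,0); print("  white",len(W),np.round(r[0],4),np.round(r[1],1),np.round(r[2],1),r[3])
E
```

```text
[0.42986666 0.42108303 0.1801077 ] [-4.00e-04  8.11e-01 -5.85e-01  3.00e-04] [-0.12593322  0.26160275 -2.2512704 ]
scene 1880 tool-frame pct 0.5/99.5 [[-0.0745, -0.0315, -0.0785], [-0.0736, -0.0301, -0.0426], [0.0691, 0.0308, 0.0196], [0.0703, 0.0317, 0.0207]]
  white 750 [0.4305 0.4192 0.0426] 108.5 [87.8 63.2] 247
side 466 tool-frame pct 0.5/99.5 [[-0.0708, -0.0294, -0.0184], [-0.07, -0.0285, -0.0178], [0.0732, 0.0348, 0.0193], [0.0745, 0.0359, 0.0198]]
  white 510 [0.4392 0.3873 0.0421] 108.5 [145.   64.9] 176
wrist 31388 tool-frame pct 0.5/99.5 [[-0.0528, -0.0604, -0.0801], [-0.0475, -0.0537, -0.0737], [0.0696, 0.0541, 0.0173], [0.0707, 0.0636, 0.0184]]
  white 2208 [0.4572 0.3374 0.0438] 18.2 [64.  33.1] 913
```

```bash
python3 - <<'E'
from h import *
s=env.get_state(); print(s["tcp_pos"])
for n in ["scene","side","wrist"]:
    s=env.get_state();c=env.read_camera(n);P=cloud(c,s)
    Q,m=held(c,P,"blue"); L=(Q-s["tcp_pos"])@rot(s).as_matrix()
    k=(abs(L[:,1])<.036)&(abs(L[:,0])<.076)&(L[:,2]<-.012)&(L[:,2]>-.024);k&=(abs(L[:,1])>.026)|(abs(L[:,0])>.066); A=L[k]
    for _ in range(3):
        f=np.linalg.lstsq(np.c_[A[:,:2],np.ones(len(A))],A[:,2],rcond=None)[0]
        A=A[abs(A[:,2]-np.c_[A[:,:2],np.ones(len(A))]@f)<.002]
    print(n,len(A),"slope x,y,z0",f.round(4), A[:,0].min().round(3),A[:,0].max().round(3))
    if n=="wrist":
        a=L[(L[:,0]>.055)&(abs(L[:,1])<.04)&(L[:,2]>-.024)&(L[:,2]<-.01)];print(np.percentile(a,[.5,99.5],axis=0).round(4))
R=tool(108.5);u=np.array([np.cos(np.radians(108.5)),np.sin(np.radians(108.5)),0])
b=np.array([.4395,.3893,0])
for z in [.09,.066]: plan(b+.036*u+[0,0,z],R)
E
```

```text
[0.42942356 0.42107076 0.18018271]
scene 288 slope x,y,z0 [-0.0054  0.003  -0.0176] -0.074 0.018
side 54 slope x,y,z0 [ 0.0072  0.0013 -0.017 ] -0.068 0.073
wrist 7284 slope x,y,z0 [-0.0006  0.0012 -0.0186] -0.028 0.071
[[ 0.0552 -0.0312 -0.0204]
 [ 0.071   0.0313 -0.0157]]
row [-0.0052, 0.0008, 0.1818, -0.0004, 0.0002, -0.0008] rows>= 1.5 tcp [0.4281 0.4234 0.09  ]
row [-0.0051, 0.0009, 0.2298, -0.0004, 0.0002, -0.0008] rows>= 1.8 tcp [0.4281 0.4234 0.066 ]
```

View pics/wrist3.png

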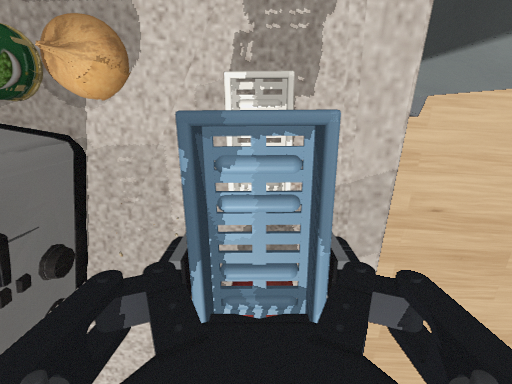

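>>> carry_out([
  [[-0.005,0.001,0.06,-0.0004,0.0002,-0.0008],[-0.005,0.001,0.12,-0.0004,0.0002,-0.0008],[-0.005,0.001,0.18,-0.0004,0.0002,-0.0008],[-0.005,0.001,0.204,-0.0004,0.0002,-0.0008],[-0.005,0.001,0.204,-0.0004,0.0002,-0.0008]],
])

```text
clock: 6.42
tcp_pos: [0.4278, 0.4232, 0.0787]
orientation: [0.0, 0.812, -0.584, -0.0]
wrist_force: [0.3, -0.2, -1.0]
finger_gap: 0.0635
grip_force: 29.2
```

>>> carry_out([
  [[0,0,0,0,0,0],[0,0,0,0,0,0]],
])

```text
clock: 6.68
tcp_pos: [0.429, 0.4242, 0.0805]
orientation: [-0.001, 0.812, -0.584, 0.0]
wrist_force: [0.1, 0.3, -1.2]
finger_gap: 0.0634
grip_force: 29.3
```

```bash
python3 - <<'E'
from h import *
s=env.get_state(); print(s["tcp_pos"],s["orientation"].round(4),s["wrist_force"])
u=np.array([np.cos(np.radians(108.5)),np.sin(np.radians(108.5)),0]);v=np.array([u[1],-u[0],0])
BOX["lo"][2]=.062
for n in ["scene","side","wrist"]:
    s=env.get_state();c=env.read_camera(n);P=cloud(c,s)
    Q,m=held(c,P,"blue"); W,_=seg(c,P,"white")
    if n=="wrist": W=W[(W[:,2]>.038)&(W[:,2]<.048)]; Q=Q[(Q@u<(s["tcp_pos"]@u-.05))]
    t=np.percentile(Q[:,2],95); Q=Q[abs(Q[:,2]-t)<.006]
    W=W[W[:,2]>.036]
    f=lambda A,d:np.percentile(A@d,[.5,99.5]).round(4)
    print(n,len(Q),"blue u,v",f(Q,u),f(Q,v),"white",f(W,u),f(W,v), "tcp",(s["tcp_pos"]@u).round(4),(s["tcp_pos"]@v).round(4))
R=tool(108.5); b=np.array([.4395,.3893,0]); plan(b+.036*u+[0,0,.0645],R)
E
```

```text
[0.42901871 0.42423685 0.0805341 ] [-1.400e-03  8.118e-01 -5.840e-01  3.000e-04] [ 0.11798359  0.26320186 -1.19570145]Traceback (most recent call last):
  File "<stdin>", line 12, in <module>
  File "<stdin>", line 11, in <lambda>
    return _quantile_unchecked(
        a, q, axis, out, overwrite_input, method, keepdims, weights)
    return _ureduce(a,
                    func=_quantile_ureduce_func,
    ...<5 lines>...
                    overwrite_input=overwrite_input,
                    method=method)
    r = func(a, **kwargs)
    result = _quantile(arr,
                       quantiles=q,
    ...<2 lines>...
                       out=out,
                       weights=wgt)
    slices_having_nans = np.isnan(arr[-1, ...])
                                  ~~~^^^^^^^^^
IndexError: index -1 is out of bounds for axis 0 with size 0
```

```bash
cat > m.py <<'E'
from h import *
import sys
col=sys.argv[1]; zlo=float(sys.argv[2])
u=np.array([np.cos(np.radians(108.5)),np.sin(np.radians(108.5)),0]);v=np.array([u[1],-u[0],0])
BOX["lo"][2]=zlo; BOX["hi"][2]=zlo+.1
f=lambda A,d:np.percentile(A@d,[.5,99.5]).round(4) if len(A)>10 else None
for n in ["scene","side","wrist"]:
    s=env.get_state();c=env.read_camera(n);P=cloud(c,s)
    W,_=seg(c,P,"white"); W=W[(W[:,2]>.036)&(W[:,2]<.05)]; r=[("white",W)]
    for k in ["blue"]+(["green"] if col=="green" else []):
        Q,_=held(c,P,k)
        if n=="wrist": Q=Q[(Q@u<(s["tcp_pos"]@u-.05))&(abs((Q-s["tcp_pos"])@v)<.037)]
        if len(Q)<20: continue
        t=np.percentile(Q[:,2],90); r.append((k,Q[abs(Q[:,2]-t)<.006]))
    for k,Q in r: print(n,k,len(Q),"u",f(Q,u),"v",f(Q,v),"z",np.percentile(Q[:,2],[50,95]).round(4) if len(Q) else None)
    print("   tcp u,v,z",(s["tcp_pos"]@u).round(4),(s["tcp_pos"]@v).round(4),s["tcp_pos"][2].round(4))
E
python3 m.py blue .062; python3 -c "
from h import *
u=np.array([np.cos(np.radians(108.5)),np.sin(np.radians(108.5)),0])
plan(np.array([.4395,.3893,0])+.036*u+[0,0,.0645],tool(108.5))"
```

```text
scene white 0 u None v None z None
scene blue 323 u [0.2536 0.3407] v [0.5093 0.5728] z [0.0977 0.1   ]
   tcp u,v,z 0.2662 0.5413 0.0803
side white 112 u [0.1566 0.299 ] v [0.5066 0.5715] z [0.0419 0.0439]
side blue 111 u [0.1917 0.3341] v [0.5071 0.5714] z [0.0967 0.0986]
   tcp u,v,z 0.2661 0.5411 0.0801
wrist white 0 u None v None z None
wrist blue 3786 u [0.195  0.2158] v [0.5096 0.5721] z [0.0985 0.0996]
   tcp u,v,z 0.2661 0.541 0.0799
row [0.0006, 0.0011, 0.0303, -0.0002, 0.0001, 0.0001] rows>= 0.2 tcp [0.4281 0.4234 0.0645]
```

>>> carry_out([
  [[0,0.001,0.008,0,0,0],[0,0.001,0.014,0,0,0],[0,0.001,0.02,0,0,0],[0,0.001,0.025,0,0,0],[0,0.001,0.029,0,0,0]],
])

```text
clock: 7.5
tcp_pos: [0.4277, 0.4235, 0.0643]
orientation: [-0.0, 0.812, -0.584, -0.0]
wrist_force: [-0.4, -0.6, -2.6]
finger_gap: 0.0636
grip_force: 29.3
```

>>> carry_out([
  [[0,0,0,0,0,0],[0,0,0,0,0,0]],
])

```text
clock: 7.75
tcp_pos: [0.4278, 0.4236, 0.0647]
orientation: [-0.0, 0.812, -0.584, 0.0]
wrist_force: [0.3, 0.3, -1.4]
finger_gap: 0.064
grip_force: 29.3
```

```bash
python3 m.py blue .055
```

```text
scene white 0 u None v None z None
scene blue 269 u [0.2557 0.34  ] v [0.508  0.5722] z [0.0822 0.0844]
   tcp u,v,z 0.2659 0.5401 0.0647
side white 83 u [0.1562 0.2908] v [0.5068 0.5709] z [0.0414 0.0436]
side blue 105 u [0.1933 0.3307] v [0.5054 0.5695] z [0.0812 0.0834]
   tcp u,v,z 0.2659 0.5401 0.0648
wrist white 0 u None v None z None
wrist blue 3801 u [0.1949 0.2156] v [0.5087 0.5714] z [0.0834 0.0845]
   tcp u,v,z 0.2659 0.5401 0.0648
```

>>> carry_out([
  [[0,0,0.002,0,0,0],[0,0,0.003,0,0,0],[0,0,0.003,0,0,0]],
])

```text
clock: 8.28
tcp_pos: [0.4278, 0.4235, 0.0632]
orientation: [-0.0, 0.812, -0.584, -0.0]
wrist_force: [-0.2, 0.3, -0.6]
finger_gap: 0.0636
grip_force: 29.5
```

>>> carry_out([
  [[0,0,0.001,0,0,0],[0,0,0.001,0,0,0]],
])

```text
clock: 8.52
tcp_pos: [0.4277, 0.4235, 0.0631]
orientation: [-0.0, 0.812, -0.584, -0.0]
wrist_force: [-2.4, -1.4, 4.0]
finger_gap: 0.0636
grip_force: 29.9
```

>>> carry_out([
  [[0,0,0,0,0,0],[0,0,0,0,0,0],[0,0,0,0,0,0],[0,0,0,0,0,0]],
], jaw=0)

```text
clock: 9.02
tcp_pos: [0.4278, 0.4235, 0.0625]
orientation: [-0.0, 0.812, -0.584, -0.0]
wrist_force: [-0.6, 0.1, -0.5]
finger_gap: 0.085
grip_force: 0.0
```

>>> carry_out([
  [[0,0,-0.03,0,0,0],[0,0,-0.1,0,0,0],[0,0,-0.2,0,0,0],[0,0,-0.3,0,0,0],[0,0,-0.3,0,0,0]],
])

```text
clock: 9.65
tcp_pos: [0.43, 0.4252, 0.2189]
orientation: [-0.005, 0.812, -0.584, 0.002]
wrist_force: [-0.3, 0.5, 0.1]
finger_gap: 0.0856
grip_force: 0.0
```

```bash
python3 - <<'E'
from h import *
for n in ["scene","side","wrist"]:
    s=env.get_state();c=env.read_camera(n);P=cloud(c,s); cv2.imwrite(f"pics/{n}4.png",c["frame"])
    BOX["lo"][2]=.04
    Q,m=held(c,P,"blue"); 
    m2=(Q[:,2]<.1); r=rim(Q[m2],0); print(n,"blue",np.round(r[0],4),np.round(r[1],1),np.round(r[2],1))
    W,_=seg(c,P,"white"); W=W[W[:,2]>.035]
    if len(W)>30: r=rim(W,0); print("   white",np.round(r[0],4),np.round(r[1],1),np.round(r[2],1))
    A=Q[m2]; t=np.median(A[A[:,2]>np.percentile(A[:,2],95)][:,2]); A=A[abs(A[:,2]-t)<.004]
    print("   rim slope",np.linalg.lstsq(np.c_[A[:,:2],np.ones(len(A))],A[:,2],rcond=None)[0].round(4))
s=env.get_state();print(s["tcp_pos"],s["finger_gap"])
R=tool(11.8,.5585); n=-R[:,2]
plan(np.array([.563,.110,.1065])+.12*n,R)
E
```

```text
scene blue [0.4272 0.4252 0.0805] 109.0 [145.9  63.6]
   rim slope [-0.002  -0.0001  0.0814]
side blue [0.4251 0.4224 0.08  ] 108.4 [145.9  64.1]
   white [0.4433 0.3781 0.0418] 108.7 [124.3  66.3]
   rim slope [ 0.     -0.0055  0.0822]
wrist blue [0.4269 0.4242 0.0818] 108.9 [143.4  63.4]
   white [0.4566 0.3391 0.044 ] 18.5 [64.  35.4]
   rim slope [ 0.0001 -0.0009  0.0821]
[0.42746299 0.42326705 0.21260082] 0.0855019631137119
row [0.6653, 0.0686, 0.0086, 0.0748, -0.0665, 0.261] rows>= 9.4 tcp [0.5008 0.097  0.2083]
```

View pics/wrist4.png

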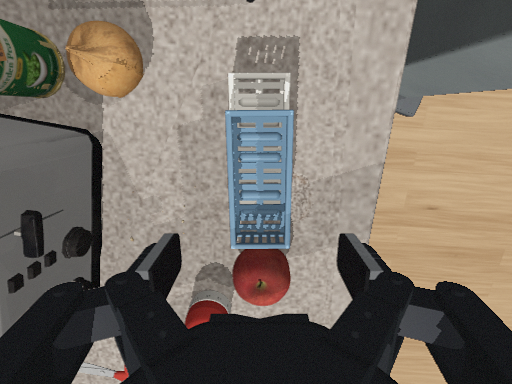

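>>> carry_out([
  [[0.6653,0.0686,0.0086,0.0748,-0.0665,0.261],[0.6653,0.0686,0.0086,0.0748,-0.0665,0.261],[0.6653,0.0686,0.0086,0.0748,-0.0665,0.261],[0.6653,0.0686,0.0086,0.0748,-0.0665,0.261],[0.6653,0.0686,0.0086,0.0748,-0.0665,0.261]],
])

```text
clock: 10.42
tcp_pos: [0.4952, 0.1166, 0.2071]
orientation: [0.161, -0.475, 0.865, 0.017]
wrist_force: [0.8, -0.3, -0.1]
finger_gap: 0.0851
grip_force: 0.0
```

```bash
python3 - <<'E'
from h import *
R=tool(11.8,.5585); n=-R[:,2]
plan(np.array([.563,.110,.1065])+.12*n,R)
E
```

```text
row [0.0258, -0.0309, -0.0066, 0.0348, -0.031, 0.1207] rows>= 4.4 tcp [0.5008 0.097  0.2083]
```

>>> carry_out([
  [[0.0258,-0.0309,-0.0066,0.0348,-0.031,0.1207],[0.0258,-0.0309,-0.0066,0.0348,-0.031,0.1207],[0.0258,-0.0309,-0.0066,0.0348,-0.031,0.1207],[0.0258,-0.0309,-0.0066,0.0348,-0.031,0.1207],[0.0258,-0.0309,-0.0066,0.0348,-0.031,0.1207]],
])

```text
clock: 11.05
tcp_pos: [0.4995, 0.0991, 0.2072]
orientation: [0.273, -0.1, 0.956, 0.029]
wrist_force: [0.1, -0.9, 0.0]
finger_gap: 0.0856
grip_force: 0.0
```

>>> carry_out([
  [[0,0,0,0,0,0],[0,0,0,0,0,0]],
])

```text
clock: 11.3
tcp_pos: [0.5015, 0.099, 0.209]
orientation: [0.274, -0.102, 0.956, 0.028]
wrist_force: [0.2, 0.0, 0.9]
finger_gap: 0.0851
grip_force: 0.0
```

```bash
python3 - <<'E'
from h import *
s=env.get_state();c=env.read_camera("wrist");P=cloud(c,s); cv2.imwrite("pics/w5.png",c["frame"])
h=cv2.cvtColor(c["frame"],cv2.COLOR_BGR2HSV)
m=(h[...,0]>40)&(h[...,0]<95)&(h[...,1]>30)&np.all((P>[.44,.03,.035])&(P<[.7,.19,.165]),-1)&(c["z_map"]>0)
n_,l,st,_=cv2.connectedComponentsWithStats(m.astype(np.uint8)); k=1+np.argmax(st[1:,4]); Q=P[l==k]; print(st[k],np.median(h[l==k],axis=0))
r=rim(Q,.5585,np.radians(12)); print(len(Q),np.round(r[0],4),np.round(r[1],1),np.round(r[2],1),r[3])
R=tool(r[1],.5585); n=-R[:,2]
plan(r[0]-.02*n,R)
E
```

```text
[ 222  108   72  146 8218] [ 63.  39. 149.]
8218 [0.5615 0.1109 0.1063] 11.4 [143.5  63.5] 2478
row [0.0057, -0.0016, 0.2795, 0.0008, -0.0001, 0.0019] rows>= 2.2 tcp [0.5719 0.113  0.0893]
```

>>> carry_out([
  [[0.0057,-0.0016,0.08,0.0008,0,0.0019],[0.0057,-0.0016,0.17,0.0008,0,0.0019],[0.0057,-0.0016,0.23,0.0008,0,0.0019],[0.0057,-0.0016,0.2795,0.0008,0,0.0019],[0.0057,-0.0016,0.2795,0.0008,0,0.0019]],
])

```text
clock: 11.98
tcp_pos: [0.5716, 0.113, 0.0875]
orientation: [0.272, -0.096, 0.957, 0.028]
wrist_force: [-0.2, 0.1, 0.9]
finger_gap: 0.0852
grip_force: 0.0
```

>>> carry_out([
  [[0,0,0,0,0,0],[0,0,0,0,0,0],[0,0,0,0,0,0],[0,0,0,0,0,0],[0,0,0,0,0,0]],
], jaw=0.6, squeeze=25)

```text
clock: 12.6
tcp_pos: [0.5723, 0.113, 0.0906]
orientation: [0.275, -0.095, 0.956, 0.027]
wrist_force: [-5.3, -1.4, 5.8]
finger_gap: 0.0639
grip_force: 30.1
```

>>> carry_out([
  [[0,0,-0.02,0,0,0],[0,0,-0.06,0,0,0],[0,0,-0.12,0,0,0],[0,0,-0.2,0,0,0],[0,0,-0.27,0,0,0]],
])

```text
clock: 13.22
tcp_pos: [0.5004, 0.0988, 0.2051]
orientation: [0.274, -0.095, 0.957, 0.028]
wrist_force: [0.9, 0.8, -1.1]
finger_gap: 0.0639
grip_force: 29.2
```

```bash
python3 - <<'E'
from h import *
plan(np.array([.4386,.3901,.21]),tool(108.8))
E
```

```text
row [0.0, 0.5955, -0.0114, -0.0752, 0.0662, -0.2628] rows>= 9.5 tcp [0.4386 0.3901 0.21  ]
```

>>> carry_out([
  [[0,0.5955,-0.0114,-0.0752,0.0662,-0.2628],[0,0.5955,-0.0114,-0.0752,0.0662,-0.2628],[0,0.5955,-0.0114,-0.0752,0.0662,-0.2628],[0,0.5955,-0.0114,-0.0752,0.0662,-0.2628],[0,0.5955,-0.0114,-0.0752,0.0662,-0.2628]],
])

```text
clock: 13.85
tcp_pos: [0.4387, 0.3921, 0.2095]
orientation: [0.142, -0.528, 0.837, 0.014]
wrist_force: [-0.0, 0.3, -1.9]
finger_gap: 0.0633
grip_force: 29.1
```

```bash
python3 - <<'E'
from h import *
plan(np.array([.4386,.3901,.20]),tool(108.8))
E
```

```text
row [0.0085, 0.0008, 0.0175, -0.0352, 0.0309, -0.1222] rows>= 4.4 tcp [0.4386 0.3901 0.2   ]
```

>>> carry_out([
  [[0.0085,0.0008,0.0175,-0.0352,0.0309,-0.1222],[0.0085,0.0008,0.0175,-0.0352,0.0309,-0.1222],[0.0085,0.0008,0.0175,-0.0352,0.0309,-0.1222],[0.0085,0.0008,0.0175,-0.0352,0.0309,-0.1222],[0.0085,0.0008,0.0175,-0.0352,0.0309,-0.1222]],
])

```text
clock: 14.48
tcp_pos: [0.44, 0.3882, 0.1994]
orientation: [0.0, 0.812, -0.584, -0.0]
wrist_force: [0.3, -0.6, -0.5]
finger_gap: 0.0636
grip_force: 29.1
```

>>> carry_out([
  [[0,0,0,0,0,0],[0,0,0,0,0,0]],
])

```text
clock: 14.72
tcp_pos: [0.4397, 0.388, 0.1996]
orientation: [-0.001, 0.811, -0.586, -0.0]
wrist_force: [-0.3, -0.3, -1.4]
finger_gap: 0.0633
grip_force: 29.1
```

```bash
python3 - <<'E'
from h import *
for n in ["scene","side","wrist"]:
    s=env.get_state();c=env.read_camera(n);P=cloud(c,s); cv2.imwrite(f"pics/{n}6.png",c["frame"])
    BOX["lo"]=[.33,.24,.15];BOX["hi"]=[.55,.56,.26]
    Q,m=held(c,P,"green"); L=(Q-s["tcp_pos"])@rot(s).as_matrix()
    k=(abs(L[:,1])<.038)&(abs(L[:,0])<.08)&(L[:,2]<-.012)&(L[:,2]>-.024);k&=(abs(L[:,1])>.026)|(abs(L[:,0])>.066); A=L[k]
    f=np.linalg.lstsq(np.c_[A[:,:2],np.ones(len(A))],A[:,2],rcond=None)[0]
    print(n,len(A),"slope",f.round(4),np.percentile(A,[.5,99.5],axis=0).round(4).tolist())
s=env.get_state();print(s["tcp_pos"]);plan(np.array([.4386,.3901,.118]),tool(108.8))
E
```

```text
scene 342 slope [-0.0151  0.0023 -0.0178] [[-0.075, -0.032, -0.0224], [0.0197, 0.0321, -0.0124]]
side 117 slope [ 0.0004  0.0119 -0.0161] [[-0.0688, -0.0299, -0.0183], [0.0734, 0.0345, -0.0123]]
wrist 7440 slope [-0.0008  0.0018 -0.0186] [[-0.0256, -0.0313, -0.0203], [0.0707, 0.032, -0.0155]]
[0.43977817 0.38790442 0.19984633]
row [-0.0047, 0.0011, 0.1637, -0.0003, 0.0002, -0.0013] rows>= 1.3 tcp [0.4386 0.3901 0.118 ]
```

>>> carry_out([
  [[-0.0035,0.0011,0.05,-0.0003,0.0002,-0.001],[-0.0035,0.0011,0.1,-0.0003,0.0002,-0.001],[-0.0035,0.0011,0.14,-0.0003,0.0002,-0.001],[-0.0035,0.0011,0.164,-0.0003,0.0002,-0.001],[-0.0035,0.0011,0.164,-0.0003,0.0002,-0.001]],
])

```text
clock: 15.5
tcp_pos: [0.4385, 0.3894, 0.117]
orientation: [0.001, 0.813, -0.583, -0.0]
wrist_force: [0.0, -0.1, -0.9]
finger_gap: 0.064
grip_force: 29.2
```

>>> carry_out([
  [[0,0,0,0,0,0],[0,0,0,0,0,0],[0,0,0,0,0,0]],
])

```text
clock: 15.88
tcp_pos: [0.4394, 0.39, 0.1183]
orientation: [-0.0, 0.813, -0.583, 0.0]
wrist_force: [-0.3, -0.4, -0.6]
finger_gap: 0.064
grip_force: 29.2
```

```bash
python3 - <<'E'
from h import *
plan(np.array([.4391,.3896,.103]),tool(108.8)); print(env.get_state()["tcp_pos"])
u=np.array([np.cos(np.radians(108.7)),np.sin(np.radians(108.7)),0]);v=np.array([u[1],-u[0],0])
f=lambda A,d:np.percentile(A@d,[.5,99.5]).round(4) if len(A)>10 else None
for n in ["scene","side"]:
    s=env.get_state();c=env.read_camera(n);P=cloud(c,s)
    for k,lo,hi in [("blue",.077,.087),("green",.128,.145)]:
        BOX["lo"]=[.33,.24,lo];BOX["hi"]=[.55,.56,hi]; Q,m=held(c,P,k); print(n,k,len(Q),f(Q,u),f(Q,v))
    W,_=seg(c,P,"white"); W=W[W[:,2]>.036]; print("  white",f(W,u),f(W,v))
E
```

```text
row [0.0006, 0.0008, 0.0305, -0.0001, 0.0, -0.0002] rows>= 0.2 tcp [0.4391 0.3896 0.103 ]
[0.43938972 0.39001147 0.11826947]
scene blue 225 [0.2845 0.3386] [0.5095 0.5722]
scene green 338 [0.2135 0.3028] [0.5091 0.5737]
  white None None
side blue 73 [0.1906 0.3319] [0.5059 0.5234]
side green 180 [0.1545 0.2955] [0.507 0.571]
  white [0.1542 0.2836] [0.5074 0.572 ]
```

>>> carry_out([
  [[0,0.0005,0.008,0,0,0],[0,0.0005,0.014,0,0,0],[0,0.0005,0.02,0,0,0],[0,0.0005,0.026,0,0,0],[0,0.0005,0.0305,0,0,0]],
])

```text
clock: 16.6
tcp_pos: [0.4387, 0.3896, 0.102]
orientation: [0.0, 0.813, -0.583, -0.0]
wrist_force: [0.6, 0.3, -1.3]
finger_gap: 0.0633
grip_force: 29.2
```

>>> carry_out([
  [[0,0,0.001,0,0,0],[0,0,0.002,0,0,0],[0,0,0.002,0,0,0]],
])

```text
clock: 16.98
tcp_pos: [0.4388, 0.3897, 0.1014]
orientation: [0.0, 0.813, -0.583, -0.0]
wrist_force: [0.9, -0.4, -0.7]
finger_gap: 0.0637
grip_force: 29.2
```

>>> carry_out([
  [[0,0,0.001,0,0,0],[0,0,0.0015,0,0,0],[0,0,0.0015,0,0,0]],
])

```text
clock: 17.35
tcp_pos: [0.4389, 0.3898, 0.1011]
orientation: [-0.0, 0.813, -0.583, -0.0]
wrist_force: [-0.1, -0.5, 3.4]
finger_gap: 0.0637
grip_force: 29.6
```

>>> carry_out([
  [[0,0,0,0,0,0],[0,0,0,0,0,0],[0,0,0,0,0,0],[0,0,0,0,0,0]],
], jaw=0)

```text
clock: 17.85
tcp_pos: [0.4388, 0.3897, 0.1005]
orientation: [0.0, 0.813, -0.583, -0.0]
wrist_force: [-0.1, 0.2, -0.4]
finger_gap: 0.0857
grip_force: 0.0
```

>>> carry_out([
  [[0,0,-0.03,0,0,0],[0,0,-0.1,0,0,0],[0,0,-0.2,0,0,0],[0,0,-0.3,0,0,0],[0,0,-0.3,0,0,0]],
])

```text
clock: 18.48
tcp_pos: [0.441, 0.3912, 0.2568]
orientation: [-0.005, 0.813, -0.582, 0.002]
wrist_force: [0.8, -0.3, 0.8]
finger_gap: 0.0853
grip_force: 0.0
```

>>> carry_out([
  [[0,0,0,0,0,0],[0,0,0,0,0,0],[0,0,0,0,0,0]],
])

```text
clock: 18.85
tcp_pos: [0.4383, 0.3893, 0.2493]
orientation: [0.001, 0.813, -0.583, -0.001]
wrist_force: [0.1, 0.2, 0.4]
finger_gap: 0.0854
grip_force: 0.0
```

```bash
python3 - <<'E'
from h import *
for n in ["scene","side","wrist"]:
    s=env.get_state();c=env.read_camera(n);P=cloud(c,s); cv2.imwrite(f"pics/{n}7.png",c["frame"])
    for k,lo,hi in [("blue",.074,.087),("green",.105,.13)]:
        BOX["lo"]=[.33,.24,lo];BOX["hi"]=[.55,.56,hi]; Q,m=held(c,P,k)
        if len(Q)<20: continue
        r=rim(Q,0); A=Q[Q[:,2]>r[0][2]-.004]
        print(n,k,np.round(r[0],4),np.round(r[1],1),np.round(r[2],1),"slope",np.linalg.lstsq(np.c_[A[:,:2],np.ones(len(A))],A[:,2],rcond=None)[0].round(4)[:2])
    W,_=seg(c,P,"white"); W=W[W[:,2]>.036]
    if len(W)>20: r=rim(W,0); print("  white",np.round(r[0],4),np.round(r[1],1),np.round(r[2],1))
E
```

```text
scene blue [0.4092 0.4778 0.0806] 19.0 [63.1 35.1] slope [ 0.0091 -0.0352]
scene green [0.4381 0.3916 0.1186] 108.9 [146.8  63.9] slope [ 0.0013 -0.0008]
side blue [0.423  0.417  0.0792] 106.0 [144.9  59.9] slope [0.0216 0.0212]
side green [0.4376 0.388  0.1178] 109.7 [145.8  65.2] slope [0.0041 0.0003]
  white [0.4423 0.3774 0.0423] 108.4 [124.5  64.5]
wrist blue [0.4271 0.4255 0.0818] 109.2 [139.8  62.2] slope [-0.0013 -0.0035]
wrist green [0.4379 0.3913 0.1199] 108.8 [143.9  63.6] slope [ 0.001  -0.0016]
```

View pics/side7.png

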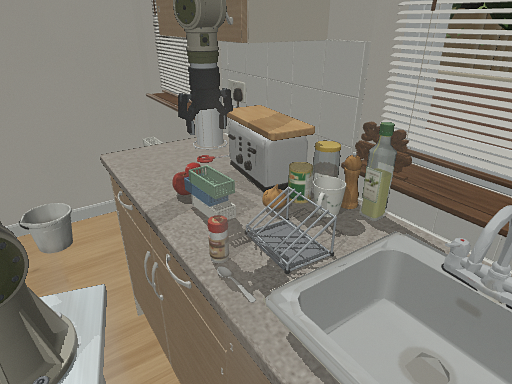

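The side picture shows the stack at pixel (211,188): green on blue on white, with the stand empty and the other things where they were. The rims measure 0.044, 0.082 and 0.120 m high, all level. I'm handing it in.

```bash
python3 -c "
from workcell import env
print(env.hand_in())"
```

```text
the job is handed in; nothing more can be done
None
```

The blue tray is seated one step left on the white tray and the green tray squarely above it, both level with rims at 82 and 120 mm, and the job was handed in at about 19 s of the 54 s (no verdict was returned).

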